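# Fit the taper plug to the cock body and check that it turns free

### The arm

A 6-joint arm with a two-finger parallel gripper is mounted at the origin on the work surface. World frame = base frame: x ahead of the robot, y to its left, z up, the work surface at z = 0. Lengths are in mm, angles in rad, forces in N, time in s.
With the tool pointing down it reaches from about 275 to 1000 mm from the base axis. Payload 8.4 kg.
Tool frame: the origin (TCP) lies midway between the tips of the shut fingers; the grasp point (between the pads) lies 19 mm behind it; y points along the fingers, x is the direction in which the jaws open and shut, and the axes are right-handed (so a half turn about y gives the same grasp; the last joint's range is limited). The gripper opens to 85 mm and grips with 20 to 120 N. Pads are 22 mm wide; open, the fingers measure 114 mm over their backs; the gripper's body (76 mm by 85 mm) begins 54 mm behind the grasp point. The pads swing forward as they close: fully open they stand 13 mm farther back than shut.
Start: joints at [-1.237, 0.353, 1.633, -0, 1.155, -0.002], TCP at [205.951, -590.095, 231.281] pointing down, gripper open.
Joint ranges: [-2.63, 2.63], [-0.92, 2.1], [0.06, 2.66], [-1.3, 4.44], [0, 2.69], [-3.02, 3.02]. Speed limits (rad/s): [2.22, 2.22, 2.79, 3.14, 3.14, 3.14].

### API

Orientations are given as a unit quaternion [x, y, z, w].
In Python, from bench import observe, get_image, get_calibration, sign_off gives the robot as it stands. The module is installed in compiled form; this text tells all that it offers.
- The arm moves only by the tool servo_tool, never from a script. Its argument "motion" is a list of rows, each an object with "claw": the gripper command: -1 is shut, 1 is fully open, values between are in proportion; "delta_pos": the shift along the tool's x, y, z in mm, a list of three; "yaw": the turn about the tool's y in rad. A call has exactly 10 rows; each row shifts and turns the commanded pose from where the row before left it, along the tool's axes as they then stand; what a row does not reach is not made up. A row lasts 1/12 s, in which the tool goes at most 41.7 mm and 7.16 degrees, less where a joint would pass 70% of its speed; a pose out of reach is approached as far as the arm can. A call with a gripper value outside its range is refused whole. The fingers move at their own pace and stop on an object; the grip force is fixed at half the most. Time passes only in rows, so rows that do not move let the fingers close, or fill a call up. It gives the time, the measured TCP pose, the force and the opening at its end, in the units of the state.
- observe(): the state, without advancing time (a new reading comes with each control period).
- get_image(name): name is "side" or "top"; returns (picture, depth): 420x560x3 uint8, red, green, blue; 420x560 float32, mm along the optical axis (not along the pixel's ray), 0 where there is no reading.
- get_calibration(name): a dict with "fx", "fy", "cx", "cy" (pixels), "origin" and "attitude" of the camera in the world. Camera axes: x right, y up, looking along -z (the intrinsics and any distortion apply to the point x, -y, -z); pixel columns grow to the right and rows downward; lengths in mm; the calibration is good to about 2 mm. A picture is of the moment at which its call begins. get_calibration takes no time and is no camera call.
- sign_off(): hands the job in, once; it reports no verdict.
The state is a dict: "clock": time; "q": joint angles; "joint_velocities": joint speeds; "joint_efforts": joint torques, N m; "tcp_pos": TCP position; "orientation": TCP orientation; "wrist_force": force on the tool from outside, world axes, zero at the start; "torque": the same for the moment, N m; "width": opening from 0.0 (shut) to 1.0 (fully open).
Only numpy, scipy, OpenCV 4.12 (cv2) and the standard library are available. Lean on these libraries where they do the work, as an engineer would, in place of code of your own. Each camera call takes 0.05 s, during which the arm holds its last target.

### The job

Take the larger brass taper plug from the white tray and lower it, without dropping it, fully home in the brass cock body held in the green fixture, with the line on its square head running along the pipe (cock open). Then check that it is free: keeping it down in its seat, turn it a quarter turn until the line lies straight across the pipe (shut) and back again to open. Let go and leave it upright, fully home and open, with the small plug, the grease jar, the finished cock and the spanner left where they are.

Things in the scene. Friction and masses are not known exactly. Their poses are not given: they have to be found in the camera images.
- plug_mid (a point): Centre, half-way up, of the larger brass plug: loose, 90 mm tall, about 0.4 kg, starts standing on its small end on the tray's floor. From this point: foot at z -45 mm, taper up to -5, round stem (26 mm dia.) up to +15, square head (19 mm across flats) up to +45 mm. z is up along its axis; x along the dark line scored across the head's top; the flats face x and y. Half a turn looks the same.
- plug: The same larger plug, origin under the centre of its foot, same axes. Its taper is 40 mm tall, 28 mm diameter at the foot and 41 mm at its top; the dark windows in the taper are the port, in line with the line on the head.
- cock_mouth (a point): Centre of the round mouth, at rim level (94 mm above the bench), of the brass cock body; x along the pipe, z up. Inside: a straight recess 47 mm wide, 14 mm deep, then the tapered seat, 40 mm deep, 41 mm wide at its top and 28 at its bottom, greased, matching the plug. Fully home, the top of the taper is level with the recess floor and plug_mid is 9 mm below this point. No stops: the plug turns through any angle.
- fixture: Green base plate, 150 mm along the pipe x 110 mm, fixed to the bench, with steel cheeks that hold the cock body by its hexagonal ends (110 mm over the ends, 46 mm across flats); it does not move. Origin under the plate's centre, right below the mouth; x along the pipe. Rim of the mouth 64 mm outside; nothing stands above the rim.
- tray: White parts tray, fixed, 240 x 150 mm, walls 22 mm high and 4 mm thick, floor 4 mm; origin under its centre, x along its long side. The two plugs stand in it, one in each half.
- small_plug_mid (a point): Centre, half-way up, of the smaller brass plug (63 mm tall, taper 29 mm across at its widest, square head 13 mm), which stands in the other half of the tray; not to be used.
- grease_jar: White grease jar with a black lid, 60 mm diameter, 55 mm high, standing on the bench; origin under its centre. Leave alone.
- finished_cock_mid (a point): Middle of a finished brass cock, 110 x 64 mm and 100 mm high, standing on the bench; leave alone.
- spanner: Steel spanner, 200 mm long, lying on the bench; leave alone.
Things that resemble listed ones, but are neither listed nor needed, are in the scene too. What is shaped like the fixture but purple is not meant.

How it is judged:
By the outcome, as a careful person would: the job done as asked, in the order asked, and still so for the second after the job is handed in, with the robot touching nothing.
It also fails if it takes over 53 s, if anything falls off the work surface, if the arm or the gripper's body presses on something with over 40 N, if the wrist force passes 120 N, or if a joint passes its speed limit or range.

## Working session

There is one attempt and no reset: what is moved stays moved. The work goes in short steps, Python scripts to look and compute and a tool call to move; the robot and the scene stay as the last step left them, time stands still between calls to the robot, and variables do not carry over. Pictures are saved under pics/ and viewed, and the job is handed in when it is done.

Besides the shell and the picture viewer there is one more tool, called after ">>>" by a JSON object that holds its "method" and its "body", one argument or row to a line. servo_tool: Moves the arm, as the interface text tells. Its arguments: {"type":"object","properties":{"motion":{"type":"array"}},"required":["motion"]}

```bash
mkdir -p pics; cat > h.py <<'E'
import numpy as np,cv2
from bench import *
from scipy.spatial.transform import Rotation as R
def snap(n,tag):
    im,d=get_image(n); np.savez(f'pics/{tag}.npz',im=im,d=d); cv2.imwrite(f'pics/{tag}.png',im[:,:,::-1]); return im,d
def world(n,d):
    c=get_calibration(n); h,w=d.shape
    u,v=np.meshgrid(np.arange(w),np.arange(h))
    K=np.array([[c['fx'],0,c['cx']],[0,c['fy'],c['cy']],[0,0,1.]])
    dist=np.array(c.get('distortion',[0,0,0,0,0]),float)
    p=cv2.undistortPoints(np.stack([u,v],-1).reshape(-1,1,2).astype(float),K,dist).reshape(h,w,2)
    P=np.stack([p[...,0]*d,-p[...,1]*d,-d],-1)
    a=np.array(c['attitude']); Rm=a if a.shape==(3,3) else R.from_quat(a).as_matrix()
    return P@Rm.T+np.array(c['origin'])
E
python3 - <<'E'
from h import *
for n in('top','side'):
    print(get_calibration(n)); snap(n,n+'0')
print(observe())
E
```

```text
{'fx': 486.54575411211056, 'fy': 486.54575411211056, 'cx': 271.8983857235853, 'cy': 204.95074423329615, 'origin': array([ 336.9451601 ,   21.4733764 , 1141.19679349]), 'attitude': array([-0.05797051,  0.06428152,  0.71072353, -0.69812561])}
{'fx': 420.366452504096, 'fy': 420.366452504096, 'cx': 284.29134922572365, 'cy': 210.96064382519535, 'origin': array([476.45994253, 771.23235974, 658.80183974]), 'attitude': array([-0.01015919,  0.44951504,  0.89305267, -0.01702764])}
{'clock': 0.1, 'q': array([-1.23739297e+00,  3.53604460e-01,  1.63406566e+00, -5.70459603e-06,
        1.15521948e+00, -2.38160703e-03]), 'joint_velocities': array([ 0.00021837, -0.00085881, -0.00126786,  0.00063069,  0.00026827,
        0.00109707]), 'joint_efforts': array([-1.94748129e-03, -6.06356549e+01, -3.42819250e+01, -1.51058675e-04,
        3.78656667e-03, -7.81193052e-06]), 'tcp_pos': array([ 205.80940799, -589.67669486,  230.61827097]), 'orientation': array([-0.57625745,  0.40979069, -0.4090421 ,  0.57678722]), 'wrist_force': array([-0.60063617, -0.0940582 ,  0.86019674]), 'torque': array([-0.00619098,  0.01734599, -0.00883816]), 'width': 1.0023722335090721}
```

View pics/top0.png

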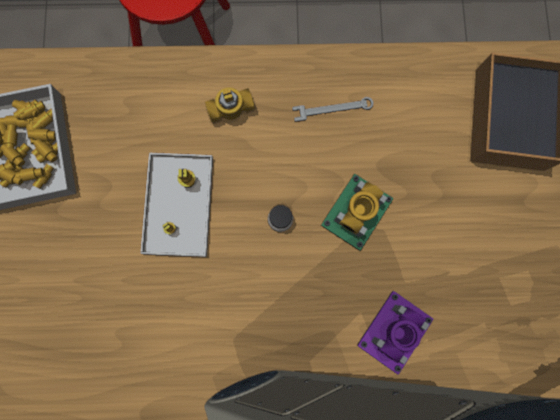

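View pics/side0.png

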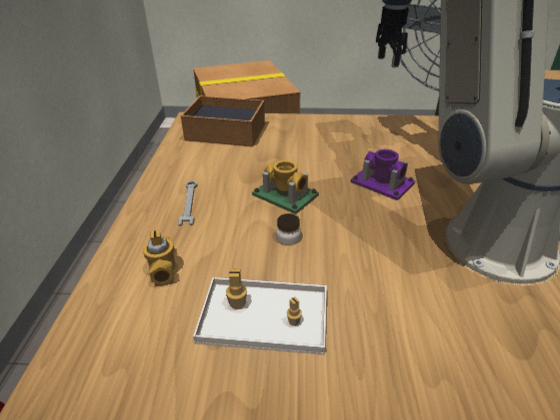

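The top view shows the larger plug at about (186,177), the small plug at (169,228), the green fixture's mouth at (364,206) and the jar at (281,217). In the side view the plug is at (236,288) and the mouth at (286,172).

```bash
python3 - <<'E'
from h import *
for n in('top','side'):
    z=np.load(f'pics/{n}0.npz'); W=world(n,z['d']); np.save(f'pics/W{n}.npy',W)
    im=z['im']
    boxes={'top':[(160,150,60,60),(320,165,80,90)],'side':[(205,255,70,70),(245,145,80,70)]}[n]
    cr=[cv2.resize(im[y:y+h,x:x+w],(390,390),interpolation=cv2.INTER_NEAREST) for x,y,w,h in boxes]
    cv2.imwrite(f'pics/{n}crop.png',np.hstack(cr)[:,:,::-1])
    print(n)
    # bench plane check
    for (x,y) in ([(300,150),(250,250)] if n=='top' else [(230,250),(360,220)]): print('bench',W[y,x].round(1))
    for x,y,w,h in boxes:
        P=W[y:y+h,x:x+w].reshape(-1,3); 
        for lo,hi in [(3,8),(50,60),(85,90),(88,100),(60,70),(35,50)]:
            m=(P[:,2]>lo)&(P[:,2]<hi); Q=P[m]
            if len(Q): print(lo,hi,len(Q),Q.mean(0).round(1),Q.min(0).round(1),Q.max(0).round(1))
        print()
E
```

```text
top
bench [670.1 -61.2   2.3]
bench [430.1  62.6   0.6]
3 8 1311 [593.4 217.5   4.8] [528.3 134.9   3. ] [675.2 277.1   8. ]
50 60 18 [590.4 201.8  55.8] [584.3 195.3  50. ] [602.9 214.8  59.8]
85 90 6 [588.9 207.   87.7] [587.2 201.8  85.8] [591.7 213.1  89.5]
88 100 80 [597.3 207.6  93.2] [587.2 198.3  88.1] [607.4 217.1  97.9]
60 70 27 [591.1 204.3  64.4] [584.2 196.4  61.2] [604.9 216.3  68.8]
35 50 119 [592.  204.9  43.3] [577.6 188.2  35.4] [617.1 228.3  50. ]

3 8 286 [ 520.2 -195.1    4.8] [ 414.6 -297.8    3. ] [ 631.  -103.9    8. ]
50 60 80 [ 513.4 -184.5   55.3] [ 459.1 -239.4   50.2] [ 566.9 -134.1   59.9]
85 90 77 [ 515.9 -188.8   87.4] [ 471.4 -220.7   85. ] [ 564.7 -157.6   89.9]
88 100 327 [ 516.6 -189.4   93. ] [ 485.7 -220.7   88.3] [ 548.4 -158.3   99.1]
60 70 172 [ 512.8 -189.    67. ] [ 456.5 -246.9   60. ] [ 577.9 -136.8   70. ]
35 50 157 [ 516.1 -188.2   41. ] [ 456.5 -239.5   35. ] [ 577.8 -133.2   49.9]

side
bench [633.9  43.3   1.8]
bench [318.9 -83.3   1. ]
3 8 2037 [586.8 212.1   4.7] [518.5  69.7   3. ] [681.3 260.2   8. ]
50 60 48 [592.8 216.   55.3] [582.3 208.4  50. ] [607.7 220.5  59.8]
85 90 26 [593.2 213.7  87.6] [585.3 196.8  85.2] [604.3 218.3  89.9]
88 100 96 [594.7 209.5  93.5] [585.7 198.   88.1] [604.6 217.9  97.7]
60 70 63 [592.9 213.6  64.3] [581.9 200.5  60.1] [607.8 219.8  69.8]
35 50 188 [593.2 215.4  43.5] [575.  191.6  35. ] [615.5 227.8  49.5]

3 8 233 [ 525.8 -250.7    4.4] [ 400.4 -481.7    3. ] [654.8 -96.9   8. ]
50 60 167 [ 511.4 -149.7   54.9] [ 455.1 -198.9   50.2] [573.9 -28.3  60. ]
85 90 100 [ 512.8 -185.3   87.2] [ 469.  -222.2   85. ] [ 558.9 -157.3   90. ]
88 100 181 [ 513.7 -187.6   93.1] [ 482.1 -221.7   88.1] [ 546.2 -157.3   96.6]
60 70 155 [ 512.9 -169.1   65.3] [ 455.3 -208.1   60.1] [ 574.  -134.8   70. ]
35 50 172 [ 516.2 -168.2   42.5] [ 454.6 -204.7   35. ] [ 574.5 -134.7   50. ]
```

```bash
ls pics
```

```text
Wside.npy
Wtop.npy
side0.npz
side0.png
sidecrop.png
top0.npz
top0.png
topcrop.png
```

View pics/topcrop.png

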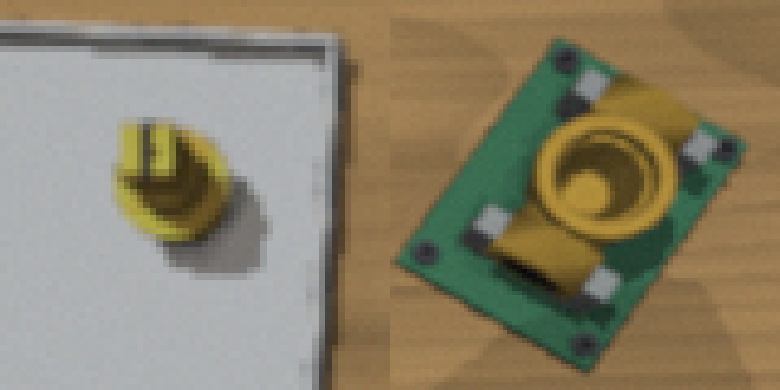

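View pics/sidecrop.png

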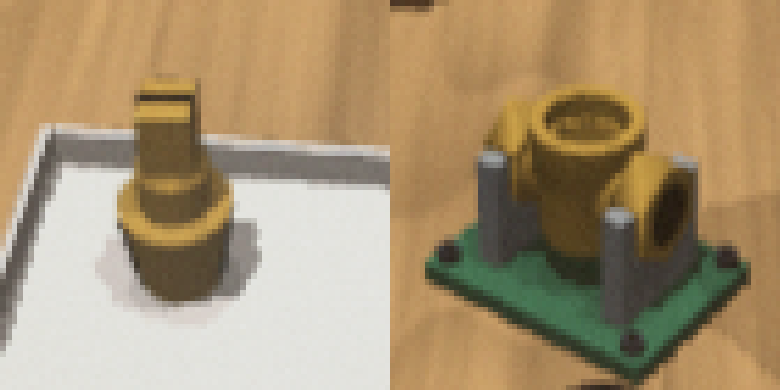

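```bash
cat > fit.py <<'E'
from h import *
from scipy.optimize import least_squares
# mouth rim circle fit, plate rectangle
for n in('top','side'):
    z=np.load(f'pics/{n}0.npz'); W=np.load(f'pics/W{n}.npy'); im=z['im']
    m=(abs(W[...,0]-515)<45)&(abs(W[...,1]+189)<45)&(W[...,2]>89)&(W[...,2]<98)
    P=W[m]; c=P[:,:2].mean(0)
    # annulus: find center for which radii within [23.5,32]
    def f(p):
        r=np.hypot(P[:,0]-p[0],P[:,1]-p[1]); return np.r_[np.maximum(0,23.5-r),np.maximum(0,r-32)]
    s=least_squares(f,c); r=np.hypot(*(P[:,:2]-s.x).T); print(n,'mouth',s.x.round(1),np.median(P[:,2]).round(1),np.percentile(r,[2,98]).round(1))
    hsv=cv2.cvtColor(im,cv2.COLOR_RGB2HSV)
    g=(hsv[...,0]>45)&(hsv[...,0]<90)&(hsv[...,1]>90)&(abs(W[...,0]-515)<130)&(abs(W[...,1]+189)<130)&(W[...,2]<25)
    G=W[g]; rect=cv2.minAreaRect(G[:,:2].astype(np.float32)); print('plate',rect,np.median(G[:,2]),g.sum(),np.median(hsv[g],0))
    # plug head top
    m=(abs(W[...,0]-595)<25)&(abs(W[...,1]-207)<25)&(W[...,2]>89)&(W[...,2]<100)
    P=W[m]; 
    print('plug top',m.sum(),np.median(P,0).round(1),cv2.minAreaRect(P[:,:2].astype(np.float32)))
    w=(hsv[...,1]<40)&(hsv[...,2]>140)&(abs(W[...,0]-550)<170)&(abs(W[...,1]-220)<160)&(W[...,2]<30)
    print('tray',cv2.minAreaRect(W[w][:,:2].astype(np.float32)),w.sum())
E
python3 fit.py
```

```text
top mouth [ 517.3 -189.8] 93.0 [23.5 32.1]
plate ((515.555419921875, -190.38841247558594), (106.57498168945312, 146.67794799804688), 55.281124114990234) 11.388201901372213 1118 [ 74. 118. 101.]
plug top 79 [597.4 207.7  93.2] ((597.677734375, 207.84295654296875), (20.17993927001953, 18.464143753051758), 2.4513092041015625)
tray ((542.1217651367188, 233.1388397216797), (149.8240203857422, 240.20040893554688), 86.71366119384766) 5270
side mouth [ 513.9 -190.2] 94.0 [22.8 32.5]
plate ((520.8207397460938, -177.71926879882812), (83.16232299804688, 144.2480926513672), 58.62016677856445) 12.507377320193825 248 [ 67.  96. 113.]
plug top 91 [594.4 209.   94.2] ((595.1953735351562, 207.78933715820312), (18.820035934448242, 19.12091064453125), 4.601799964904785)
tray ((540.0315551757812, 232.80136108398438), (151.49081420898438, 239.5576629638672), 86.56172180175781) 6153
```

The top crop shows the score line running nearly along world x, and the pipe sloping to about −35°. I'll refine both angles and work out the tool axes.

```bash
cat > fit2.py <<'E'
from h import *
from scipy.spatial.transform import Rotation as R
o=observe(); M=R.from_quat(o['orientation']).as_matrix(); print('tool axes cols\n',M.round(3)); 
x=M[:,0]; print('jaw yaw deg',np.degrees(np.arctan2(x[1],x[0])),'q1',np.degrees(o['q'][0]))
for n in('top','side'):
    z=np.load(f'pics/{n}0.npz'); W=np.load(f'pics/W{n}.npy'); im=z['im']
    g=cv2.cvtColor(im,cv2.COLOR_RGB2GRAY).astype(float)
    c=get_calibration(n)
    # ray -> plane z
    def onplane(zz):
        D=np.ones(g.shape); Q=world(n,D)-c['origin']; t=(zz-c['origin'][2])/Q[...,2]; return c['origin']+Q*t[...,None]
    # head line
    P=onplane(94.)
    m=(abs(W[...,0]-596)<16)&(abs(W[...,1]-208)<16)&(W[...,2]>89)&(W[...,2]<100)
    vals=g[m]; th=np.median(vals)*0.75; d=m&(g<th)
    w=np.maximum(0,np.median(vals)-g)*m; w[g>th]=0
    # principal axis weighted, excluding borders: erode
    X=P[d][:,:2]; ww=w[d]; mu=np.average(X,axis=0,weights=ww); C=np.cov(X.T,aweights=ww); e,v=np.linalg.eigh(C)
    print(n,'line npx',d.sum(),mu.round(1),e.round(1),'angle',np.degrees(np.arctan2(v[1,1],v[0,1])))
    H=P[m][:,:2]; print(' head mean on plane',H.mean(0).round(2), cv2.minAreaRect(H.astype(np.float32)))
    hsv=cv2.cvtColor(im,cv2.COLOR_RGB2HSV)
    gr=((hsv[...,0]>55)&(hsv[...,0]<90)&(hsv[...,1]>80)&(abs(W[...,0]-515)<130)&(abs(W[...,1]+189)<130)&(W[...,2]<25)).astype(np.uint8)
    gr=cv2.morphologyEx(gr,cv2.MORPH_CLOSE,np.ones((3,3)))
    P12=onplane(12.); pts=P12[gr>0][:,:2].astype(np.float32); hull=cv2.convexHull(pts)
    print(' plate',cv2.minAreaRect(pts))
    # Body: hex ends: principal axis of brass points at z 40..75
    b=(abs(W[...,0]-515)<70)&(abs(W[...,1]+189)<70)&(W[...,2]>60)&(W[...,2]<76)&(hsv[...,0]<30)&(hsv[...,1]>120)
    X=W[b][:,:2]; e,v=np.linalg.eigh(np.cov(X.T)); print(' pipe axis',b.sum(),X.mean(0).round(1),np.degrees(np.arctan2(v[1,1],v[0,1])))
E
python3 fit2.py
```

```text
tool axes cols
 [[ 0.33  -0.     0.944]
 [-0.944  0.001  0.33 ]
 [-0.001 -1.    -0.   ]]
jaw yaw deg -70.76080694452689 q1 -70.89739504564217
top line npx 13 [594.5 206.6] [ 5.4 29.8] angle -170.6278099095393
 head mean on plane [597.25 207.56] ((597.2554931640625, 207.51473999023438), (18.660640716552734, 17.65977668762207), 0.6789343953132629)
 plate ((515.50244140625, -190.29029846191406), (106.88732147216797, 147.20716857910156), 55.475093841552734)
 pipe axis 197 [ 511.  -188.6] 144.4919786667201
side line npx 23 [593.4 211.5] [36.1 39.8] angle 140.04616148804192
 head mean on plane [594.75 209.39] ((594.9849853515625, 210.04171752929688), (18.805896759033203, 23.788782119750977), 7.213522911071777)
 plate ((515.4598999023438, -186.33486938476562), (105.60159301757812, 144.41111755371094), 56.31895446777344)
 pipe axis 222 [ 512.  -173.4] 151.88786309822572
```

```bash
python3 - <<'E'
from h import *
out=[]
for n,(x0,y0,w,h) in {'top':(174,164,28,28),'side':(222,264,28,28)}.items():
    im=np.load(f'pics/{n}0.npz')['im']; out.append(cv2.resize(im[y0:y0+h,x0:x0+w],(392,392),interpolation=cv2.INTER_CUBIC))
cv2.imwrite('pics/heads.png',np.hstack(out)[:,:,::-1])
for n,(x0,y0,w,h) in {'top':(176,166,14,12),'side':(226,268,18,12)}.items():
    im=np.load(f'pics/{n}0.npz')['im']; print(n); print(cv2.cvtColor(im,cv2.COLOR_RGB2GRAY)[y0:y0+h,x0:x0+w])
    c=get_calibration(n); Rm=R.from_quat(c['attitude']).as_matrix()
    for a in (0,3,6):
        p=np.array([[596-9*np.cos(np.radians(a)),208-9*np.sin(np.radians(a)),94],[596+9*np.cos(np.radians(a)),208+9*np.sin(np.radians(a)),94]])
        q=(p-c['origin'])@Rm; print(a,np.c_[c['cx']+c['fx']*q[:,0]/-q[:,2],c['cy']+c['fy']*q[:,1]/q[:,2]].round(2))
E
```

```text
top
[[176 177 178 174 178 177 178 176 176 175 176 176 176 177]
 [176 175 177 175 175 176 174 176 175 177 177 176 178 176]
 [177 176 172 167 167 157 141 141 157 160 162 171 174 177]
 [175 176 166 159 157 127  90 116 147 152 134 150 162 168]
 [174 174 169 158 156 119  71 125 155 156 115 111 135 153]
 [175 177 169 160 157 117  72 128 158 159 111  74 108 138]
 [177 175 168 160 158 120  73 102 150 158 114  53  72 112]
 [175 177 168 161 160 119  68  83 138 157 118  52  48  88]
 [177 172 166 162 159 120  73 111 152 162 118  56  46  61]
 [174 159 152 161 158 120  76 131 162 163 115  54  47  58]
 [175 157 140 133 129 101  67 106 128 129  93  45  49  56]
 [176 161 127  94  80  65  50  68  74  72  60  49  50  58]]
0 [[181.71 176.53]
 [181.82 168.59]]
3 [[181.93 176.52]
 [181.61 168.6 ]]
6 [[182.14 176.5 ]
 [181.39 168.62]]
side
[[164 163 166 164 160 155 148 138 147 145 148 156 158 154 153 158 161 162]
 [164 166 164 160 154 161 157 147 150 148 152 162 159 152 133 154 159 159]
 [165 167 163 159 151 162 165 168 164 164 164 164 165 159 118 153 157 161]
 [164 166 158 140 110 115 115 122 118 121 120 121 119 123 118 155 159 161]
 [164 166 153  97  54  52  58  56  60  56  53  55  51  67 117 153 157 160]
 [165 163 155 117 130 129 130 133 130 124 125 126 119  69 110 154 160 160]
 [167 167 161 149 167 165 163 164 164 167 163 165 154  75 103 154 154 159]
 [165 162 162 169 167 166 166 168 169 170 169 169 154  72  94 152 156 156]
 [164 167 157 141 129 131 129 131 133 128 133 133 125  69  90 157 156 155]
 [154 163 150  98  86  84  86  85  85  82  88  85  80  69  94 157 158 155]
 [198 203 191 124  87  85  85  87  86  82  89  87  86  73  88 145 158 155]
 [181 183 171 123  83  86  86  89  84  82  87  89  84  70  96 174 202 200]]
0 [[238.35 272.53]
 [228.85 272.28]]
3 [[238.37 272.35]
 [228.82 272.46]]
6 [[238.39 272.17]
 [228.8  272.64]]
```

View pics/heads.png

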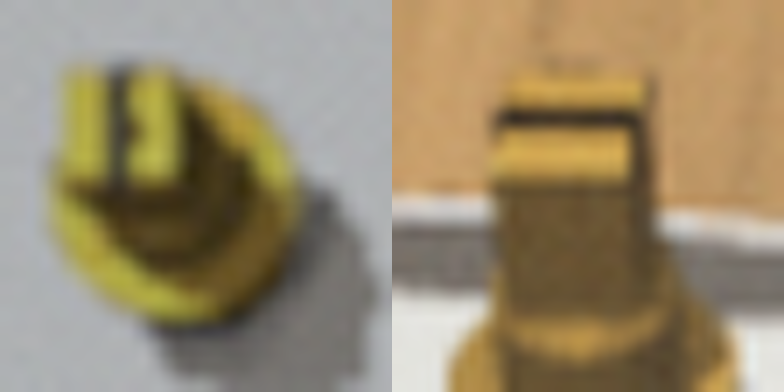

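>>> {"method": "servo_tool", "body": {
  "motion": [
    {"claw": 1, "delta_pos": [-12, 0, 12], "yaw": 0},
    {"claw": 1, "delta_pos": [-24, 0, 24], "yaw": 0},
    {"claw": 1, "delta_pos": [-24, 0, 24], "yaw": 0},
    {"claw": 1, "delta_pos": [-24, 0, 24], "yaw": 0},
    {"claw": 1, "delta_pos": [-24, 0, 24], "yaw": 0},
    {"claw": 1, "delta_pos": [-24, 0, 24], "yaw": 0},
    {"claw": 1, "delta_pos": [-24, 0, 24], "yaw": 0},
    {"claw": 1, "delta_pos": [-24, 0, 24], "yaw": 0},
    {"claw": 1, "delta_pos": [-24, 0, 24], "yaw": 0},
    {"claw": 1, "delta_pos": [-24, 0, 24], "yaw": 0}
  ]
}}

```text
clock: 0.93
tcp_pos: [346.3, -298.1, 231.1]
orientation: [-0.576, 0.41, -0.409, 0.576]
wrist_force: [0.7, -0.8, 0.1]
width: 1.001
```

>>> {"method": "servo_tool", "body": {
  "motion": [
    {"claw": 1, "delta_pos": [-24, 0, 24], "yaw": 0},
    {"claw": 1, "delta_pos": [-24, 0, 24], "yaw": 0},
    {"claw": 1, "delta_pos": [-24, 0, 24], "yaw": 0},
    {"claw": 1, "delta_pos": [-24, 0, 24], "yaw": 0},
    {"claw": 1, "delta_pos": [-24, 0, 24], "yaw": 0},
    {"claw": 1, "delta_pos": [-24, 0, 24], "yaw": 0},
    {"claw": 1, "delta_pos": [-24, 0, 24], "yaw": 0},
    {"claw": 1, "delta_pos": [-24, 0, 24], "yaw": 0},
    {"claw": 1, "delta_pos": [-24, 0, 24], "yaw": 0},
    {"claw": 1, "delta_pos": [-24, 0, 24], "yaw": 0}
  ]
}}

```text
clock: 1.77
tcp_pos: [493.8, 7.7, 231.1]
orientation: [0.577, -0.409, 0.409, -0.576]
wrist_force: [0.9, 0.0, 0.2]
width: 1.005
```

>>> {"method": "servo_tool", "body": {
  "motion": [
    {"claw": 1, "delta_pos": [0, 0, 0], "yaw": -0.12},
    {"claw": 1, "delta_pos": [0, 0, 0], "yaw": -0.12},
    {"claw": 1, "delta_pos": [0, 0, 0], "yaw": -0.12},
    {"claw": 1, "delta_pos": [0, 0, 0], "yaw": -0.12},
    {"claw": 1, "delta_pos": [0, 0, 0], "yaw": -0.12},
    {"claw": 1, "delta_pos": [0, 0, 0], "yaw": -0.12},
    {"claw": 1, "delta_pos": [0, 0, 0], "yaw": -0.12},
    {"claw": 1, "delta_pos": [0, 0, 0], "yaw": -0.12},
    {"claw": 1, "delta_pos": [0, 0, 0], "yaw": -0.12},
    {"claw": 1, "delta_pos": [0, 0, 0], "yaw": -0.12}
  ]
}}

```text
clock: 2.6
tcp_pos: [493.3, 6.0, 231.0]
orientation: [0.707, -0.011, 0.01, -0.707]
wrist_force: [0.9, 0.4, 1.1]
width: 0.996
```

```bash
cat > st.py <<'E'
from h import *
import sys
o=observe(); M=R.from_quat(o['orientation']).as_matrix(); x=M[:,0]
print('t',round(o['clock'],2),'tcp',o['tcp_pos'].round(2),'jawyaw',np.degrees(np.arctan2(x[1],x[0])).round(2),'F',o['wrist_force'].round(1),'T',o['torque'].round(2),'w',round(o['width'],4),'q',o['q'].round(2))
print('tooly',M[:,1].round(4))
if len(sys.argv)>3:
    d=np.array(list(map(float,sys.argv[1:4])))-o['tcp_pos']; print('tool delta',(M.T@d).round(2))
if len(sys.argv)>4: print('yaw needed',-np.radians(float(sys.argv[4])-np.degrees(np.arctan2(x[1],x[0]))).round(4))
E
python3 st.py 596 208 66 1
```

```text
t 2.6 tcp [493.3    5.96 230.99] jawyaw -1.67 F [0.9 0.4 1.1] T [ 0.01  0.02 -0.02] w 0.9961 q [0.01 0.15 1.91 0.   1.09 0.04]
tooly [-7.e-04 -0.e+00 -1.e+00]
tool delta [ 96.9  164.91 204.95]
yaw needed -0.0465
```

>>> {"method": "servo_tool", "body": {
  "motion": [
    {"claw": 1, "delta_pos": [14, 0, 29], "yaw": -0.0465},
    {"claw": 1, "delta_pos": [14, 0, 29], "yaw": 0},
    {"claw": 1, "delta_pos": [14, 0, 29], "yaw": 0},
    {"claw": 1, "delta_pos": [14, 0, 29], "yaw": 0},
    {"claw": 1, "delta_pos": [14, 15, 29], "yaw": 0},
    {"claw": 1, "delta_pos": [14, 20, 29], "yaw": 0},
    {"claw": 1, "delta_pos": [10, 25, 23], "yaw": 0},
    {"claw": 1, "delta_pos": [0, 25, 0], "yaw": 0},
    {"claw": 1, "delta_pos": [0, 15, 0], "yaw": 0},
    {"claw": 1, "delta_pos": [0, 0, 0], "yaw": 0}
  ]
}}

```text
clock: 3.43
tcp_pos: [584.0, 203.1, 127.1]
orientation: [0.708, 0.002, -0.007, -0.706]
wrist_force: [-0.5, -1.7, 0.3]
width: 0.998
```

```bash
python3 - <<'E'
from h import *
for n in('top','side'):
    im,d=snap(n,n+'1')
a=cv2.imread('pics/top1.png')[110:260,110:310]; b=cv2.imread('pics/side1.png')[200:350,160:360]
cv2.imwrite('pics/pre1.png',np.hstack([cv2.resize(a,(400,300)),cv2.resize(b,(400,300))]))
E
python3 st.py 596 208 66 1
```

```text
t 3.53 tcp [586.26 203.23 130.93] jawyaw 0.66 F [ 0.6 -0.   0.8] T [-0.01 -0.07  0.01] w 1.0024 q [ 0.33  0.45  1.73 -0.    0.96  0.32]
tooly [-1.5e-03 -5.0e-04 -1.0e+00]
tool delta [ 9.89 64.91  4.69]
yaw needed -0.006
```

View pics/pre1.png

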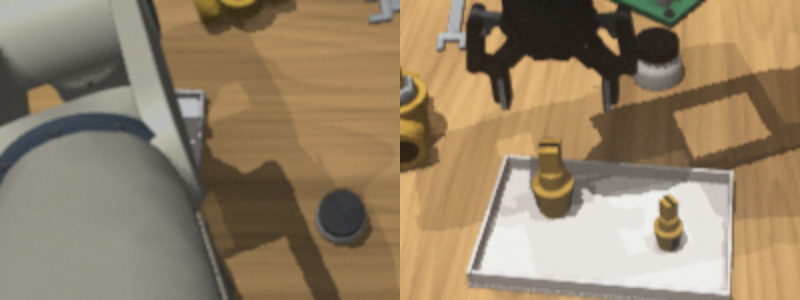

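>>> {"method": "servo_tool", "body": {
  "motion": [
    {"claw": 1, "delta_pos": [5, 0, 2.5], "yaw": -0.006},
    {"claw": 1, "delta_pos": [5, 0, 2.2], "yaw": 0},
    {"claw": 1, "delta_pos": [0, 5, 0], "yaw": 0},
    {"claw": 1, "delta_pos": [0, 12, 0], "yaw": 0},
    {"claw": 1, "delta_pos": [0, 12, 0], "yaw": 0},
    {"claw": 1, "delta_pos": [0, 12, 0], "yaw": 0},
    {"claw": 1, "delta_pos": [0, 12, 0], "yaw": 0},
    {"claw": 1, "delta_pos": [0, 8, 0], "yaw": 0},
    {"claw": 1, "delta_pos": [0, 4, 0], "yaw": 0},
    {"claw": 1, "delta_pos": [0, 0, 0], "yaw": 0}
  ]
}}

```text
clock: 4.37
tcp_pos: [595.8, 207.9, 64.7]
orientation: [0.707, 0.005, -0.007, -0.707]
wrist_force: [0.2, 0.0, -0.1]
width: 0.995
```

```bash
python3 - <<'E'
from h import *
im,d=snap('side','side2')
cv2.imwrite('pics/pre2.png',cv2.resize(cv2.imread('pics/side2.png')[210:340,170:330],(800,650))[:600])
E
python3 st.py 596 208 66 1
```

```text
t 4.42 tcp [596.29 208.13  65.59] jawyaw 1.0 F [0.2 0.5 0.7] T [0.07 0.04 0.01] w 0.9981 q [0.33 0.55 1.74 0.   0.85 0.32]
tooly [-1.1e-03 -4.0e-04 -1.0e+00]
tool delta [-0.3  -0.41 -0.13]
yaw needed 0.0
```

View pics/pre2.png

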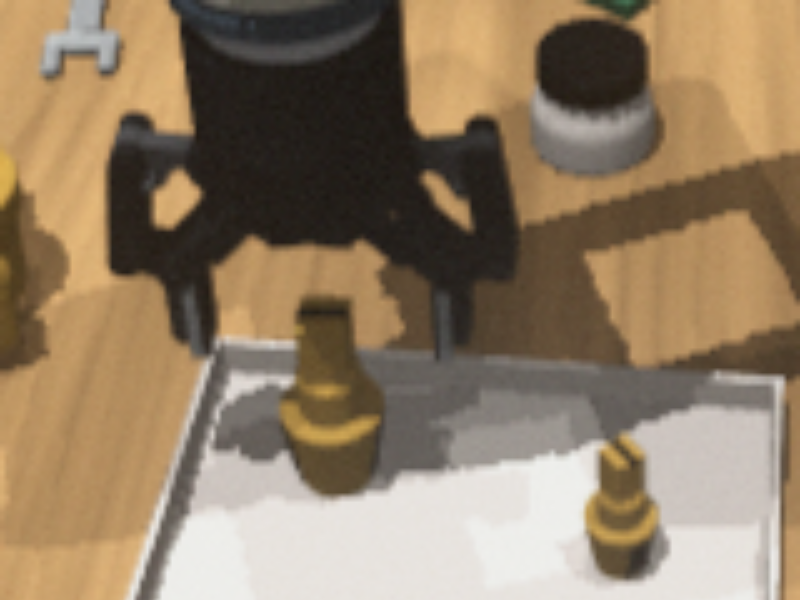

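The fingers are at about x=195 and 443 in the crop, either side of the head at 323. Before closing I'll check the fingers' y against the head using the depth data.

```bash
python3 - <<'E'
from h import *
z=np.load('pics/side2.npz'); W=world('side',z['d'])
# finger pts near z 80-100
for nm,lo,hi in(('fL',633,655),('fR',530,558),('head',580,610)):
    m=(W[...,0]>lo)&(W[...,0]<hi)&(abs(W[...,1]-208)<30)&(W[...,2]>82)&(W[...,2]<97)
    P=W[m]; print(nm,m.sum(),P.mean(0).round(1),P.min(0).round(1),P.max(0).round(1), np.median(P,0).round(1))
# front-face y of head (flat facing +y) vs
E
```

```text
fL 53 [642.  213.9  89.9] [637.1 197.   82.2] [651.6 220.4  97. ] [640.7 215.9  90.1]
fR 42 [545.4 214.   90.2] [538.8 202.6  82. ] [551.6 218.6  96.5] [545.6 214.8  90.2]
head 124 [594.4 210.2  91.6] [585.3 198.4  82.3] [604.6 218.1  96.8] [594.5 212.4  93.6]
```

>>> {"method": "servo_tool", "body": {
  "motion": [
    {"claw": 0, "delta_pos": [0, 0, 0], "yaw": 0},
    {"claw": -0.3, "delta_pos": [0, 0, 0], "yaw": 0},
    {"claw": -0.4, "delta_pos": [0, 0, 0], "yaw": 0},
    {"claw": -0.5, "delta_pos": [0, 0, 0], "yaw": 0},
    {"claw": -0.6, "delta_pos": [0, 0, 0], "yaw": 0},
    {"claw": -0.7, "delta_pos": [0, 0, 0], "yaw": 0},
    {"claw": -0.8, "delta_pos": [0, 0, 0], "yaw": 0},
    {"claw": -1, "delta_pos": [0, 0, 0], "yaw": 0},
    {"claw": -1, "delta_pos": [0, 0, 0], "yaw": 0},
    {"claw": -1, "delta_pos": [0, 0, 0], "yaw": 0}
  ]
}}

```text
clock: 5.25
tcp_pos: [596.6, 208.2, 66.7]
orientation: [-0.707, -0.006, 0.006, 0.707]
wrist_force: [-1.8, -0.5, 5.3]
width: 0.213
```

```bash
python3 - <<'E'
from h import *
im,d=snap('side','side3')
cv2.imwrite('pics/pre3.png',cv2.resize(cv2.imread('pics/side3.png')[250:320,195:285],(720,560),interpolation=cv2.INTER_CUBIC))
E
python3 st.py 596 208 66 1
```

```text
t 5.3 tcp [596.65 208.23  66.68] jawyaw 1.01 F [-2.  -1.2  5.9] T [-0.15  0.37 -0.06] w 0.2113 q [ 0.33  0.55  1.74 -0.    0.85  0.32]
tooly [ 1.e-04  0.e+00 -1.e+00]
tool delta [-0.65  0.68 -0.21]
yaw needed 0.0001
```

View pics/pre3.png

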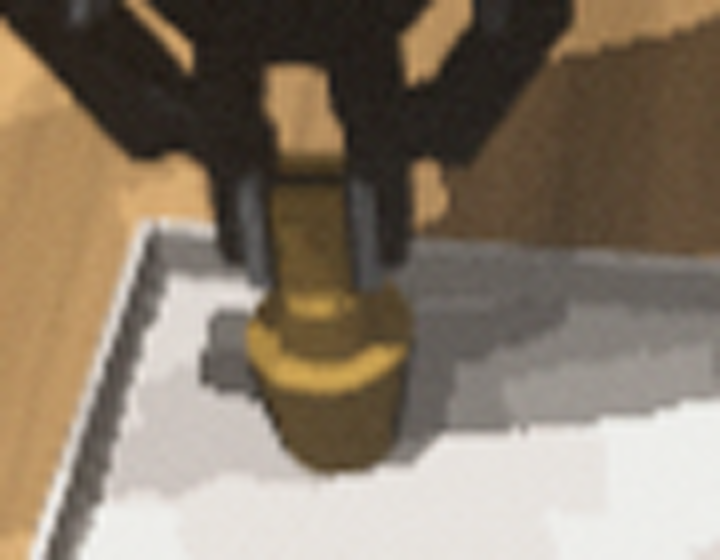

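>>> {"method": "servo_tool", "body": {
  "motion": [
    {"claw": -1, "delta_pos": [0, -3, 0], "yaw": 0},
    {"claw": -1, "delta_pos": [0, -6, 0], "yaw": 0},
    {"claw": -1, "delta_pos": [0, -12, 0], "yaw": 0},
    {"claw": -1, "delta_pos": [0, -18, 0], "yaw": 0},
    {"claw": -1, "delta_pos": [0, -20, 0], "yaw": 0},
    {"claw": -1, "delta_pos": [0, -20, 0], "yaw": 0},
    {"claw": -1, "delta_pos": [0, -20, 0], "yaw": 0},
    {"claw": -1, "delta_pos": [0, -14, -5], "yaw": 0},
    {"claw": -1, "delta_pos": [0, -8, -10], "yaw": 0},
    {"claw": -1, "delta_pos": [0, -4, -15], "yaw": 0}
  ]
}}

```text
clock: 6.13
tcp_pos: [597.6, 178.4, 193.1]
orientation: [-0.707, -0.007, 0.006, 0.707]
wrist_force: [0.5, -0.5, -5.1]
width: 0.213
```

>>> {"method": "servo_tool", "body": {
  "motion": [
    {"claw": -1, "delta_pos": [-4, 0, -22], "yaw": 0},
    {"claw": -1, "delta_pos": [-8, 0, -27], "yaw": 0},
    {"claw": -1, "delta_pos": [-8, 0, -30], "yaw": 0},
    {"claw": -1, "delta_pos": [-8, 0, -30], "yaw": 0},
    {"claw": -1, "delta_pos": [-8, 0, -30], "yaw": 0},
    {"claw": -1, "delta_pos": [-8, 0, -30], "yaw": 0},
    {"claw": -1, "delta_pos": [-8, 0, -30], "yaw": 0},
    {"claw": -1, "delta_pos": [-8, 0, -30], "yaw": 0},
    {"claw": -1, "delta_pos": [-8, 0, -30], "yaw": 0},
    {"claw": -1, "delta_pos": [-8, 0, -30], "yaw": 0}
  ]
}}

```text
clock: 6.97
tcp_pos: [524.3, -114.3, 190.6]
orientation: [-0.707, -0.005, 0.007, 0.707]
wrist_force: [1.0, -0.2, -4.7]
width: 0.21
```

```bash
python3 st.py 516 -189.8 190 -34.6
```

```text
t 6.97 tcp [ 524.34 -114.31  190.64] jawyaw 0.98 F [ 1.  -0.2 -4.7] T [-0.02 -0.02  0.02] w 0.2098 q [-0.22  0.26  1.86 -0.    1.02 -0.23]
tooly [-1.6e-03  1.0e-04 -1.0e+00]
tool delta [ -9.62   0.65 -75.34]
yaw needed 0.6209
```

>>> {"method": "servo_tool", "body": {
  "motion": [
    {"claw": -1, "delta_pos": [-3, 0, -25], "yaw": 0},
    {"claw": -1, "delta_pos": [-3, 0, -22], "yaw": 0},
    {"claw": -1, "delta_pos": [-2, 0, -14], "yaw": 0},
    {"claw": -1, "delta_pos": [0, 0, -7], "yaw": 0},
    {"claw": -1, "delta_pos": [0, 0, 0], "yaw": 0.1},
    {"claw": -1, "delta_pos": [0, 0, 0], "yaw": 0.11},
    {"claw": -1, "delta_pos": [0, 0, 0], "yaw": 0.11},
    {"claw": -1, "delta_pos": [0, 0, 0], "yaw": 0.11},
    {"claw": -1, "delta_pos": [0, 0, 0], "yaw": 0.1},
    {"claw": -1, "delta_pos": [0, 0, 0], "yaw": 0.0909}
  ]
}}

```text
clock: 7.8
tcp_pos: [518.6, -180.1, 190.7]
orientation: [-0.675, 0.212, -0.211, 0.675]
wrist_force: [0.1, 0.2, -4.9]
width: 0.211
```

```bash
python3 - <<'E'
from h import *
snap('side','side4');snap('top','top4')
a=cv2.imread('pics/side4.png')[110:230,220:380]
b=cv2.imread('pics/top4.png')[140:270,290:430]
cv2.imwrite('pics/pre4.png',np.hstack([cv2.resize(a,(400,300)),cv2.resize(b,(390,300))]))
E
python3 st.py 516 -189.8 130 -34.6
```

```text
t 7.9 tcp [ 518.67 -180.06  190.78] jawyaw -34.66 F [-1.3 -0.5 -5.1] T [-0.04 -0.06  0.03] w 0.2131 q [-0.34  0.28  1.84  0.    1.03  0.27]
tooly [-1.2e-03  5.0e-04 -1.0e+00]
tool delta [ 3.42 60.78 -9.51]
yaw needed -0.0011
```

View pics/pre4.png

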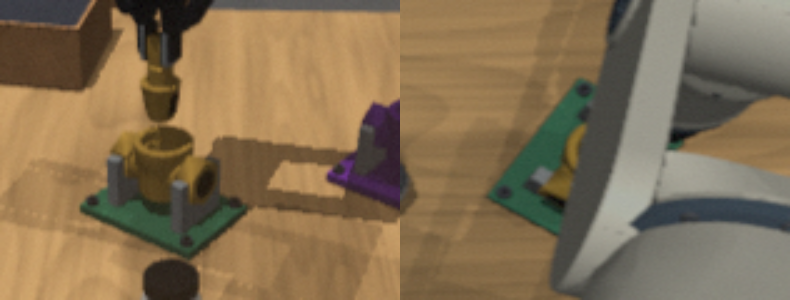

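Side view: the plug hangs upright above the mouth, slightly short of it in y. I'll fit the cone of the held plug and the mouth in the same camera, so its bias cancels out.

```bash
cat > cone.py <<'E'
from h import *
from scipy.optimize import least_squares
z=np.load('pics/side4.npz'); W=world('side',z['d']); hsv=cv2.cvtColor(z['im'],cv2.COLOR_RGB2HSV)
br=(hsv[...,1]>110)&(hsv[...,0]<35)
for dz in(-1,0,1):
    zf=128.1+dz
    m=br&(abs(W[...,0]-516)<30)&(abs(W[...,1]+182)<30)&(W[...,2]>zf+3)&(W[...,2]<zf+38)
    P=W[m]
    f=lambda p:(np.hypot(P[:,0]-p[0],P[:,1]-p[1])-(14+(P[:,2]-zf)*6.5/40))
    s=least_squares(f,[518,-180],loss='soft_l1'); print('cone',m.sum(),s.x.round(2),np.std(f(s.x)).round(2))
# cock body outside radius 32 below the rim, and rim annulus
f0=np.load('pics/side0.npz')
for nm,zz in(('side4',z),('side0',f0)):
    W=world('side',zz['d']); hsv=cv2.cvtColor(zz['im'],cv2.COLOR_RGB2HSV)
    m=(abs(W[...,0]-515)<45)&(abs(W[...,1]+189)<45)&(W[...,2]>80)&(W[...,2]<90)&(np.hypot(W[...,0]-514,W[...,1]+189)>28)
    P=W[m]; f=lambda p:np.hypot(P[:,0]-p[0],P[:,1]-p[1])-32
    s=least_squares(f,[515,-189],loss='soft_l1'); print(nm,'body',m.sum(),s.x.round(2),np.std(f(s.x)).round(2))
    # inner wall recess r=23.5
    m=(W[...,2]>82)&(W[...,2]<91)&(np.hypot(W[...,0]-514,W[...,1]+189)<26)
    P=W[m]; f=lambda p:np.hypot(P[:,0]-p[0],P[:,1]-p[1])-23.5
    s=least_squares(f,[515,-189],loss='soft_l1'); print(nm,'recess',m.sum(),s.x.round(2),np.std(f(s.x)).round(2))
    m=(W[...,2]>91)&(W[...,2]<97)&(np.hypot(W[...,0]-514,W[...,1]+189)<36);P=W[m]
    def g(p):
        r=np.hypot(P[:,0]-p[0],P[:,1]-p[1]); return np.r_[np.maximum(0,23.5-r),np.maximum(0,r-32)]
    s=least_squares(g,[515,-189]); print(nm,'rim',m.sum(),s.x.round(2))
W=np.load('pics/Wtop.npy')
m=(W[...,2]>91)&(W[...,2]<97)&(np.hypot(W[...,0]-516,W[...,1]+189)<36);P=W[m]
s=least_squares(g,[515,-189]); print('top rim',m.sum(),s.x.round(2))
m=(W[...,2]>82)&(W[...,2]<91)&(np.hypot(W[...,0]-516,W[...,1]+189)<26)
P=W[m]; f=lambda p:np.hypot(P[:,0]-p[0],P[:,1]-p[1])-23.5
s=least_squares(f,[515,-189],loss='soft_l1'); print('top recess',m.sum(),s.x.round(2))
# rim outer ellipse from colour on plane z=94, top
E
python3 cone.py
```

```text
cone 144 [ 516.39 -182.03] 1.32
cone 144 [ 516.39 -181.8 ] 1.32
cone 150 [ 516.37 -181.66] 1.7
side4 body 122 [ 513.21 -190.83] 8.47
side4 recess 26 [ 514.03 -190.31] 1.65
side4 rim 143 [ 513.93 -189.96]
side0 body 137 [ 512.6  -189.46] 8.54
side0 recess 20 [ 514.13 -190.04] 1.77
side0 rim 144 [ 513.94 -190.24]
top rim 258 [ 517.18 -189.87]
top recess 40 [ 517.54 -190.04]
```

>>> {"method": "servo_tool", "body": {
  "motion": [
    {"claw": -1, "delta_pos": [1.5, 0, -4.5], "yaw": 0},
    {"claw": -1, "delta_pos": [1.5, 0, -4.4], "yaw": 0},
    {"claw": -1, "delta_pos": [0, 5, 0], "yaw": 0},
    {"claw": -1, "delta_pos": [0, 12, 0], "yaw": 0},
    {"claw": -1, "delta_pos": [0, 14, 0], "yaw": 0},
    {"claw": -1, "delta_pos": [0, 14, 0], "yaw": 0},
    {"claw": -1, "delta_pos": [0, 12, 0], "yaw": 0},
    {"claw": -1, "delta_pos": [0, 8, 0], "yaw": 0},
    {"claw": -1, "delta_pos": [0, 4, 0], "yaw": 0},
    {"claw": -1, "delta_pos": [0, 0, 0], "yaw": 0}
  ]
}}

```text
clock: 8.73
tcp_pos: [516.2, -189.0, 121.1]
orientation: [-0.675, 0.211, -0.209, 0.675]
wrist_force: [-1.0, -0.3, -4.7]
width: 0.204
```

```bash
python3 st.py 516.1 -189.1 103 -34.6
```

```text
t 8.73 tcp [ 516.24 -188.99  121.1 ] jawyaw -34.56 F [-1.  -0.3 -4.7] T [0.02 0.01 0.04] w 0.2035 q [-0.35  0.37  1.89  0.    0.88  0.25]
tooly [-1.7e-03  6.0e-04 -1.0e+00]
tool delta [-0.02 18.1  -0.17]
yaw needed 0.0007
```

No contact yet: foot is about 58 mm up and home is 40. I'll go on slowly.

>>> {"method": "servo_tool", "body": {
  "motion": [
    {"claw": -1, "delta_pos": [0, 3, 0], "yaw": 0},
    {"claw": -1, "delta_pos": [0, 3, 0], "yaw": 0},
    {"claw": -1, "delta_pos": [0, 2, 0], "yaw": 0},
    {"claw": -1, "delta_pos": [0, 1, 0], "yaw": 0},
    {"claw": -1, "delta_pos": [0, 1, 0], "yaw": 0},
    {"claw": -1, "delta_pos": [0, 1, 0], "yaw": 0},
    {"claw": -1, "delta_pos": [0, 0, 0], "yaw": 0},
    {"claw": -1, "delta_pos": [0, 0, 0], "yaw": 0},
    {"claw": -1, "delta_pos": [0, 0, 0], "yaw": 0},
    {"claw": -1, "delta_pos": [0, 0, 0], "yaw": 0}
  ]
}}

```text
clock: 9.57
tcp_pos: [516.8, -189.3, 111.4]
orientation: [0.675, -0.21, 0.21, -0.675]
wrist_force: [-0.5, -1.7, -4.8]
width: 0.208
```

```bash
python3 st.py 516.1 -189.1 103 -34.6
```

```text
t 9.57 tcp [ 516.8  -189.3   111.36] jawyaw -34.57 F [-0.5 -1.7 -4.8] T [-0.24  0.04  0.05] w 0.2077 q [-0.35  0.39  1.9  -0.    0.86  0.25]
tooly [ 0.e+00 -1.e-04 -1.e+00]
tool delta [-0.69  8.36 -0.23]
yaw needed 0.0005
```

>>> {"method": "servo_tool", "body": {
  "motion": [
    {"claw": -1, "delta_pos": [0, 1, 0], "yaw": 0},
    {"claw": -1, "delta_pos": [0, 1, 0], "yaw": 0},
    {"claw": -1, "delta_pos": [0, 1, 0], "yaw": 0},
    {"claw": -1, "delta_pos": [0, 0, 0], "yaw": 0},
    {"claw": -1, "delta_pos": [0, 0, 0], "yaw": 0},
    {"claw": -1, "delta_pos": [0, 0, 0], "yaw": 0},
    {"claw": -1, "delta_pos": [0, 0, 0], "yaw": 0},
    {"claw": -1, "delta_pos": [0, 0, 0], "yaw": 0},
    {"claw": -1, "delta_pos": [0, 0, 0], "yaw": 0},
    {"claw": -1, "delta_pos": [0, 0, 0], "yaw": 0}
  ]
}}

```text
clock: 10.4
tcp_pos: [516.7, -189.4, 108.3]
orientation: [0.675, -0.21, 0.21, -0.675]
wrist_force: [-1.9, -4.4, -4.5]
width: 0.212
```

```bash
python3 st.py 516.1 -189.1 103 -34.6
```

```text
t 10.4 tcp [ 516.72 -189.41  108.26] jawyaw -34.57 F [-1.9 -4.4 -4.5] T [-1.06  0.32 -0.04] w 0.2125 q [-0.35  0.39  1.9  -0.    0.85  0.25]
tooly [-2.e-04 -3.e-04 -1.e+00]
tool delta [-0.68  5.26 -0.09]
yaw needed 0.0006
```

>>> {"method": "servo_tool", "body": {
  "motion": [
    {"claw": -1, "delta_pos": [0, 0, -0.5], "yaw": 0},
    {"claw": -1, "delta_pos": [0, 0, -0.5], "yaw": 0},
    {"claw": -1, "delta_pos": [0, 0, -0.3], "yaw": 0},
    {"claw": -1, "delta_pos": [0, 0, 0], "yaw": 0},
    {"claw": -1, "delta_pos": [0, 0, 0], "yaw": 0},
    {"claw": -1, "delta_pos": [0, 0, 0], "yaw": 0},
    {"claw": -1, "delta_pos": [0, 0, 0], "yaw": 0},
    {"claw": -1, "delta_pos": [0, 0, 0], "yaw": 0},
    {"claw": -1, "delta_pos": [0, 0, 0], "yaw": 0},
    {"claw": -1, "delta_pos": [0, 0, 0], "yaw": 0}
  ]
}}

```text
clock: 11.23
tcp_pos: [516.0, -190.2, 108.3]
orientation: [-0.675, 0.21, -0.21, 0.675]
wrist_force: [-0.5, 0.3, -4.8]
width: 0.211
```

```bash
python3 st.py 516.1 -189.1 103 -34.6
```

```text
t 11.23 tcp [ 516.03 -190.23  108.26] jawyaw -34.57 F [-0.5  0.3 -4.8] T [ 0.05  0.01 -0.  ] w 0.2105 q [-0.36  0.39  1.9   0.    0.85  0.25]
tooly [-1.e-04  1.e-04 -1.e+00]
tool delta [-0.58  5.26  0.97]
yaw needed 0.0005
```

Contact gone. Continuing down.

>>> {"method": "servo_tool", "body": {
  "motion": [
    {"claw": -1, "delta_pos": [0, 1, 0], "yaw": 0},
    {"claw": -1, "delta_pos": [0, 1, 0], "yaw": 0},
    {"claw": -1, "delta_pos": [0, 1, 0], "yaw": 0},
    {"claw": -1, "delta_pos": [0, 0, 0], "yaw": 0},
    {"claw": -1, "delta_pos": [0, 0, 0], "yaw": 0},
    {"claw": -1, "delta_pos": [0, 0, 0], "yaw": 0},
    {"claw": -1, "delta_pos": [0, 0, 0], "yaw": 0},
    {"claw": -1, "delta_pos": [0, 0, 0], "yaw": 0},
    {"claw": -1, "delta_pos": [0, 0, 0], "yaw": 0},
    {"claw": -1, "delta_pos": [0, 0, 0], "yaw": 0}
  ]
}}

```text
clock: 12.07
tcp_pos: [516.1, -190.3, 105.4]
orientation: [0.675, -0.21, 0.21, -0.675]
wrist_force: [1.4, -0.2, -5.1]
width: 0.209
```

```bash
python3 st.py 516.1 -189.1 103 -34.6
```

```text
t 12.07 tcp [ 516.11 -190.32  105.35] jawyaw -34.57 F [ 1.4 -0.2 -5.1] T [-0.21 -0.04 -0.01] w 0.2091 q [-0.36  0.39  1.9  -0.    0.85  0.25]
tooly [ 1.e-04 -1.e-04 -1.e+00]
tool delta [-0.7   2.35  1.  ]
yaw needed 0.0005
```

>>> {"method": "servo_tool", "body": {
  "motion": [
    {"claw": -1, "delta_pos": [0, 0.7, -0.2], "yaw": 0},
    {"claw": -1, "delta_pos": [0, 0.6, 0], "yaw": 0},
    {"claw": -1, "delta_pos": [0, 0.5, 0], "yaw": 0},
    {"claw": -1, "delta_pos": [0, 0, 0], "yaw": 0},
    {"claw": -1, "delta_pos": [0, 0, 0], "yaw": 0},
    {"claw": -1, "delta_pos": [0, 0, 0], "yaw": 0},
    {"claw": -1, "delta_pos": [0, 0, 0], "yaw": 0},
    {"claw": -1, "delta_pos": [0, 0, 0], "yaw": 0},
    {"claw": -1, "delta_pos": [0, 0, 0], "yaw": 0},
    {"claw": -1, "delta_pos": [0, 0, 0], "yaw": 0}
  ]
}}

```text
clock: 12.9
tcp_pos: [516.1, -190.5, 103.5]
orientation: [0.675, -0.21, 0.21, -0.675]
wrist_force: [1.9, -2.0, -4.7]
width: 0.207
```

```bash
python3 st.py 516.1 -189.1 103 -34.6
```

```text
t 12.9 tcp [ 516.08 -190.5   103.53] jawyaw -34.57 F [ 1.9 -2.  -4.7] T [-0.42 -0.3  -0.  ] w 0.2067 q [-0.36  0.4   1.9  -0.    0.84  0.25]
tooly [ 3.e-04 -1.e-04 -1.e+00]
tool delta [-0.78  0.53  1.16]
yaw needed 0.0005
```

>>> {"method": "servo_tool", "body": {
  "motion": [
    {"claw": -1, "delta_pos": [0.3, 0, -0.1], "yaw": 0},
    {"claw": -1, "delta_pos": [0, 0.5, 0], "yaw": 0},
    {"claw": -1, "delta_pos": [0, 0.5, 0], "yaw": 0},
    {"claw": -1, "delta_pos": [0, 0, 0], "yaw": 0},
    {"claw": -1, "delta_pos": [0, 0, 0], "yaw": 0},
    {"claw": -1, "delta_pos": [0, 0, 0], "yaw": 0},
    {"claw": -1, "delta_pos": [0, 0, 0], "yaw": 0},
    {"claw": -1, "delta_pos": [0, 0, 0], "yaw": 0},
    {"claw": -1, "delta_pos": [0, 0, 0], "yaw": 0},
    {"claw": -1, "delta_pos": [0, 0, 0], "yaw": 0}
  ]
}}

```text
clock: 13.73
tcp_pos: [516.2, -190.7, 102.5]
orientation: [-0.675, 0.21, -0.21, 0.675]
wrist_force: [1.0, -0.5, -3.5]
width: 0.211
```

```bash
python3 st.py 516.1 -189.1 103 -34.6
```

```text
t 13.73 tcp [ 516.19 -190.7   102.53] jawyaw -34.57 F [ 1.  -0.5 -3.5] T [-0.21 -0.24  0.01] w 0.2109 q [-0.36  0.4   1.9   0.    0.84  0.25]
tooly [ 1.e-04  0.e+00 -1.e+00]
tool delta [-0.98 -0.47  1.27]
yaw needed 0.0005
```

>>> {"method": "servo_tool", "body": {
  "motion": [
    {"claw": -1, "delta_pos": [0, 0.5, 0], "yaw": 0},
    {"claw": -1, "delta_pos": [0, 0, 0], "yaw": 0},
    {"claw": -1, "delta_pos": [0, 0, 0], "yaw": 0},
    {"claw": -1, "delta_pos": [0, 0.5, 0], "yaw": 0},
    {"claw": -1, "delta_pos": [0, 0, 0], "yaw": 0},
    {"claw": -1, "delta_pos": [0, 0, 0], "yaw": 0},
    {"claw": -1, "delta_pos": [0, 0, 0], "yaw": 0},
    {"claw": -1, "delta_pos": [0, 0, 0], "yaw": 0},
    {"claw": -1, "delta_pos": [0, 0, 0], "yaw": 0},
    {"claw": -1, "delta_pos": [0, 0, 0], "yaw": 0}
  ]
}}

```text
clock: 14.57
tcp_pos: [516.2, -190.7, 101.8]
orientation: [-0.675, 0.21, -0.21, 0.675]
wrist_force: [-1.8, -0.2, 5.4]
width: 0.207
```

```bash
python3 st.py 516.1 -189.1 103 -34.6
```

```text
t 14.57 tcp [ 516.18 -190.7   101.75] jawyaw -34.57 F [-1.8 -0.2  5.4] T [0.03 0.21 0.  ] w 0.2068 q [-0.36  0.4   1.9   0.    0.84  0.25]
tooly [ 1.e-04 -0.e+00 -1.e+00]
tool delta [-0.97 -1.25  1.28]
yaw needed 0.0005
```

>>> {"method": "servo_tool", "body": {
  "motion": [
    {"claw": -1, "delta_pos": [0, 0.5, 0], "yaw": 0},
    {"claw": -1, "delta_pos": [0, 0, 0], "yaw": 0},
    {"claw": -1, "delta_pos": [0, 0, 0], "yaw": 0},
    {"claw": -1, "delta_pos": [0, 0.5, 0], "yaw": 0},
    {"claw": -1, "delta_pos": [0, 0, 0], "yaw": 0},
    {"claw": -1, "delta_pos": [0, 0, 0], "yaw": 0},
    {"claw": -1, "delta_pos": [0, 0, 0], "yaw": 0},
    {"claw": -1, "delta_pos": [0, 0, 0], "yaw": 0},
    {"claw": -1, "delta_pos": [0, 0, 0], "yaw": 0},
    {"claw": -1, "delta_pos": [0, 0, 0], "yaw": 0}
  ]
}}

```text
clock: 15.4
tcp_pos: [516.2, -190.7, 101.3]
orientation: [0.675, -0.21, 0.21, -0.675]
wrist_force: [-3.8, 0.4, 12.7]
width: 0.212
```

```bash
python3 - <<'E'
from h import *
snap('side','side5')
cv2.imwrite('pics/p5.png',cv2.resize(cv2.imread('pics/side5.png')[130:220,230:350],(800,600),interpolation=cv2.INTER_CUBIC))
E
python3 st.py 516.1 -189.1 103 -34.6
```

```text
t 15.45 tcp [ 516.27 -190.74  101.29] jawyaw -34.57 F [-3.5  1.  11.7] T [0.11 0.62 0.01] w 0.2123 q [-0.36  0.4   1.9   0.    0.84  0.25]
tooly [ 3.e-04 -1.e-04 -1.e+00]
tool delta [-1.07 -1.71  1.25]
yaw needed 0.0005
```

View pics/p5.png

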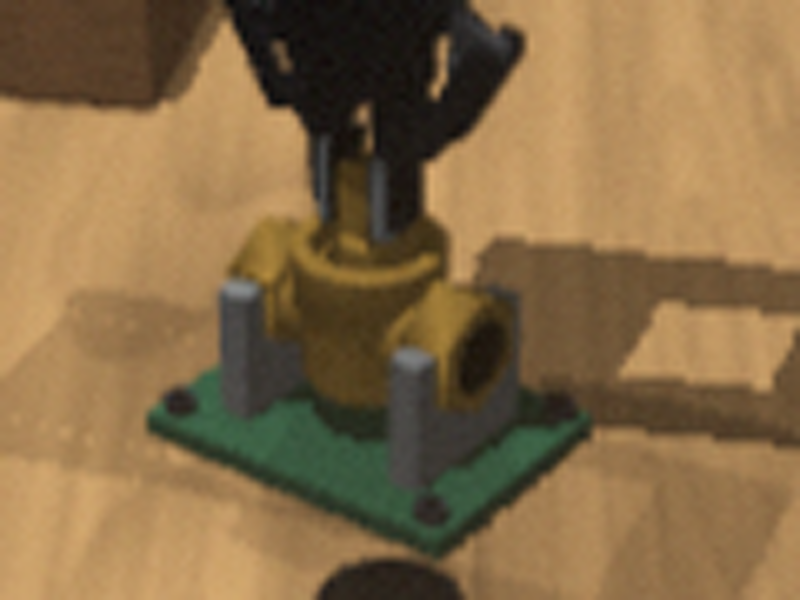

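>>> {"method": "servo_tool", "body": {
  "motion": [
    {"claw": -1, "delta_pos": [-0.2, 0, 0], "yaw": 0},
    {"claw": -1, "delta_pos": [0, 0, 0], "yaw": -0.06},
    {"claw": -1, "delta_pos": [0, 0, 0], "yaw": -0.08},
    {"claw": -1, "delta_pos": [0, 0, 0], "yaw": -0.08},
    {"claw": -1, "delta_pos": [0, 0, 0], "yaw": -0.08},
    {"claw": -1, "delta_pos": [0, 0, 0], "yaw": -0.08},
    {"claw": -1, "delta_pos": [0, 0, 0], "yaw": -0.08},
    {"claw": -1, "delta_pos": [0, 0, 0], "yaw": -0.06},
    {"claw": -1, "delta_pos": [0, 0, 0], "yaw": 0},
    {"claw": -1, "delta_pos": [0, 0, 0], "yaw": 0}
  ]
}}

```text
clock: 16.28
tcp_pos: [515.8, -190.5, 100.9]
orientation: [-0.706, 0.029, -0.029, 0.707]
wrist_force: [-3.9, 1.7, 8.3]
width: 0.21
```

```bash
python3 st.py 516.1 -190.7 101.3 55.4
```

```text
t 16.28 tcp [ 515.77 -190.5   100.93] jawyaw -4.73 F [-3.9  1.7  8.3] T [0.17 0.54 0.37] w 0.2099 q [-0.36  0.4   1.9  -0.    0.84 -0.27]
tooly [-4.e-04  1.e-04 -1.e+00]
tool delta [ 0.34 -0.37 -0.17]
yaw needed -1.0495
```

>>> {"method": "servo_tool", "body": {
  "motion": [
    {"claw": -1, "delta_pos": [-0.2, 0.3, 0.1], "yaw": -0.06},
    {"claw": -1, "delta_pos": [0, 0, 0], "yaw": -0.08},
    {"claw": -1, "delta_pos": [0, 0, 0], "yaw": -0.08},
    {"claw": -1, "delta_pos": [0, 0, 0], "yaw": -0.08},
    {"claw": -1, "delta_pos": [0, 0, 0], "yaw": -0.08},
    {"claw": -1, "delta_pos": [0, 0, 0], "yaw": -0.08},
    {"claw": -1, "delta_pos": [0, 0, 0], "yaw": -0.06},
    {"claw": -1, "delta_pos": [0, 0, 0], "yaw": 0},
    {"claw": -1, "delta_pos": [0, 0, 0], "yaw": 0},
    {"claw": -1, "delta_pos": [0, 0, 0], "yaw": 0}
  ]
}}

```text
clock: 17.12
tcp_pos: [515.3, -190.4, 100.7]
orientation: [-0.69, -0.153, 0.154, 0.69]
wrist_force: [-4.7, 0.5, 11.3]
width: 0.208
```

```bash
python3 st.py 516.1 -190.7 101.3 55.4
```

```text
t 17.12 tcp [ 515.27 -190.42  100.75] jawyaw 25.06 F [-4.7  0.5 11.3] T [0.09 0.78 0.3 ] w 0.2081 q [-0.36  0.4   1.9  -0.    0.84 -0.79]
tooly [-0.001  0.    -1.   ]
tool delta [ 0.63 -0.55 -0.6 ]
yaw needed -0.5296
```

>>> {"method": "servo_tool", "body": {
  "motion": [
    {"claw": -1, "delta_pos": [-0.3, 0, 0.1], "yaw": -0.06},
    {"claw": -1, "delta_pos": [0, 0, 0], "yaw": -0.08},
    {"claw": -1, "delta_pos": [0, 0, 0], "yaw": -0.08},
    {"claw": -1, "delta_pos": [0, 0, 0], "yaw": -0.08},
    {"claw": -1, "delta_pos": [0, 0, 0], "yaw": -0.08},
    {"claw": -1, "delta_pos": [0, 0, 0], "yaw": -0.08},
    {"claw": -1, "delta_pos": [0, 0, 0], "yaw": -0.08},
    {"claw": -1, "delta_pos": [0, 0, 0], "yaw": 0},
    {"claw": -1, "delta_pos": [0, 0, 0], "yaw": 0},
    {"claw": -1, "delta_pos": [0, 0, 0], "yaw": 0}
  ]
}}

```text
clock: 17.95
tcp_pos: [514.8, -190.7, 100.7]
orientation: [-0.624, -0.332, 0.332, 0.624]
wrist_force: [-5.9, -0.8, 12.2]
width: 0.21
```

```bash
python3 - <<'E'
from h import *
snap('side','side6')
cv2.imwrite('pics/p6.png',cv2.resize(cv2.imread('pics/side6.png')[130:220,230:350],(800,600),interpolation=cv2.INTER_CUBIC))
E
python3 st.py 516.1 -190.7 101.3 55.4
```

```text
t 18.0 tcp [ 514.77 -190.67  100.73] jawyaw 56.01 F [-5.6 -0.6 11.8] T [-0.09  0.91  0.34] w 0.2059 q [-0.36  0.4   1.9  -0.    0.84 -1.33]
tooly [-1.3e-03 -3.0e-04 -1.0e+00]
tool delta [ 0.72 -0.58 -1.12]
yaw needed 0.0106
```

View pics/p6.png

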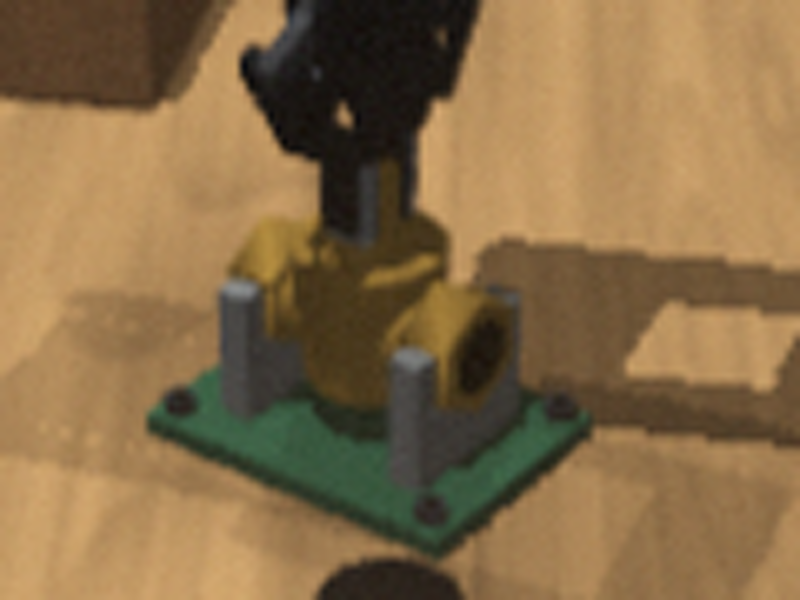

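Jaws are at 56°, so the plug is shut (square to the pipe at 55.4°), still pressed down with about 12 N. Turning back.

>>> {"method": "servo_tool", "body": {
  "motion": [
    {"claw": -1, "delta_pos": [0, 0, 0], "yaw": 0.06},
    {"claw": -1, "delta_pos": [0, 0, 0], "yaw": 0.08},
    {"claw": -1, "delta_pos": [0, 0, 0], "yaw": 0.08},
    {"claw": -1, "delta_pos": [0, 0, 0], "yaw": 0.08},
    {"claw": -1, "delta_pos": [0, 0, 0], "yaw": 0.08},
    {"claw": -1, "delta_pos": [0, 0, 0], "yaw": 0.08},
    {"claw": -1, "delta_pos": [0, 0, 0], "yaw": 0.08},
    {"claw": -1, "delta_pos": [0, 0, 0], "yaw": 0},
    {"claw": -1, "delta_pos": [0, 0, 0], "yaw": 0},
    {"claw": -1, "delta_pos": [0, 0, 0], "yaw": 0}
  ]
}}

```text
clock: 18.83
tcp_pos: [515.2, -190.4, 100.8]
orientation: [-0.69, -0.153, 0.153, 0.691]
wrist_force: [-3.7, 0.5, 11.0]
width: 0.213
```

```bash
python3 st.py 516.1 -190.7 101.3 -34.6
```

```text
t 18.83 tcp [ 515.22 -190.44  100.77] jawyaw 24.96 F [-3.7  0.5 11. ] T [ 0.13  0.67 -0.41] w 0.2135 q [-0.36  0.4   1.9   0.    0.84 -0.79]
tooly [-4.e-04  4.e-04 -1.e+00]
tool delta [ 0.68 -0.53 -0.61]
yaw needed 1.0395
```

>>> {"method": "servo_tool", "body": {
  "motion": [
    {"claw": -1, "delta_pos": [0, 0, 0], "yaw": 0.06},
    {"claw": -1, "delta_pos": [0, 0, 0], "yaw": 0.08},
    {"claw": -1, "delta_pos": [0, 0, 0], "yaw": 0.08},
    {"claw": -1, "delta_pos": [0, 0, 0], "yaw": 0.08},
    {"claw": -1, "delta_pos": [0, 0, 0], "yaw": 0.08},
    {"claw": -1, "delta_pos": [0, 0, 0], "yaw": 0.08},
    {"claw": -1, "delta_pos": [0, 0, 0], "yaw": 0.06},
    {"claw": -1, "delta_pos": [0, 0, 0], "yaw": 0},
    {"claw": -1, "delta_pos": [0, 0, 0], "yaw": 0},
    {"claw": -1, "delta_pos": [0, 0, 0], "yaw": 0}
  ]
}}

```text
clock: 19.67
tcp_pos: [515.7, -190.5, 100.9]
orientation: [-0.706, 0.03, -0.03, 0.707]
wrist_force: [-1.9, 0.8, 9.9]
width: 0.209
```

```bash
python3 st.py 516.1 -190.7 101.3 -34.6
```

```text
t 19.67 tcp [ 515.69 -190.45  100.85] jawyaw -4.82 F [-1.9  0.8  9.9] T [ 0.22  0.31 -0.33] w 0.209 q [-0.36  0.4   1.9   0.    0.84 -0.27]
tooly [ 6.e-04  2.e-04 -1.e+00]
tool delta [ 0.43 -0.45 -0.21]
yaw needed 0.5198
```

>>> {"method": "servo_tool", "body": {
  "motion": [
    {"claw": -1, "delta_pos": [0, 0, 0], "yaw": 0.06},
    {"claw": -1, "delta_pos": [0, 0, 0], "yaw": 0.08},
    {"claw": -1, "delta_pos": [0, 0, 0], "yaw": 0.08},
    {"claw": -1, "delta_pos": [0, 0, 0], "yaw": 0.08},
    {"claw": -1, "delta_pos": [0, 0, 0], "yaw": 0.08},
    {"claw": -1, "delta_pos": [0, 0, 0], "yaw": 0.08},
    {"claw": -1, "delta_pos": [0, 0, 0], "yaw": 0.065},
    {"claw": -1, "delta_pos": [0, 0, 0], "yaw": 0},
    {"claw": -1, "delta_pos": [0, 0, 0], "yaw": 0},
    {"claw": -1, "delta_pos": [0, 0, 0], "yaw": 0}
  ]
}}

```text
clock: 20.5
tcp_pos: [516.2, -190.7, 100.9]
orientation: [-0.674, 0.212, -0.213, 0.675]
wrist_force: [-1.9, 0.2, 9.0]
width: 0.214
```

```bash
python3 st.py 516.1 -190.7 101.3 -34.6
```

```text
t 20.5 tcp [ 516.15 -190.7   100.92] jawyaw -34.9 F [-1.9  0.2  9. ] T [-0.1   0.13 -0.33] w 0.2136 q [-0.36  0.4   1.9   0.    0.84  0.25]
tooly [ 1.5e-03 -3.0e-04 -1.0e+00]
tool delta [-0.04 -0.38 -0.03]
yaw needed -0.0053
```

>>> {"method": "servo_tool", "body": {
  "motion": [
    {"claw": -0.5, "delta_pos": [0, 0, 0], "yaw": 0},
    {"claw": -0.3, "delta_pos": [0, 0, 0], "yaw": 0},
    {"claw": 0, "delta_pos": [0, 0, 0], "yaw": 0},
    {"claw": 0.3, "delta_pos": [0, 0, 0], "yaw": 0},
    {"claw": 0.5, "delta_pos": [0, 0, 0], "yaw": 0},
    {"claw": 0.6, "delta_pos": [0, 0, 0], "yaw": 0},
    {"claw": 0.6, "delta_pos": [0, -3, 0], "yaw": 0},
    {"claw": 0.6, "delta_pos": [0, -8, 0], "yaw": 0},
    {"claw": 0.6, "delta_pos": [0, -15, 0], "yaw": 0},
    {"claw": 0.6, "delta_pos": [0, -20, 0], "yaw": 0}
  ]
}}

```text
clock: 21.33
tcp_pos: [514.7, -190.2, 146.2]
orientation: [-0.675, 0.213, -0.211, 0.675]
wrist_force: [0.1, -0.7, 0.4]
width: 0.797
```

>>> {"method": "servo_tool", "body": {
  "motion": [
    {"claw": 0.6, "delta_pos": [0, -25, 0], "yaw": 0},
    {"claw": 0.6, "delta_pos": [0, -25, 0], "yaw": 0},
    {"claw": 0.6, "delta_pos": [0, -20, 0], "yaw": 0},
    {"claw": 0.6, "delta_pos": [20, 0, -15], "yaw": 0},
    {"claw": 0.6, "delta_pos": [20, 0, -30], "yaw": 0},
    {"claw": 0.6, "delta_pos": [0, 0, -35], "yaw": 0},
    {"claw": 0.6, "delta_pos": [0, 0, -35], "yaw": 0},
    {"claw": 0.6, "delta_pos": [0, 0, -35], "yaw": 0},
    {"claw": 0.6, "delta_pos": [0, 0, -30], "yaw": 0},
    {"claw": 0.6, "delta_pos": [0, 0, -15], "yaw": 0}
  ]
}}

```text
clock: 22.17
tcp_pos: [434.9, -375.9, 217.0]
orientation: [0.675, -0.212, 0.212, -0.674]
wrist_force: [0.0, -0.6, -0.3]
width: 0.8
```

```bash
python3 - <<'E'
from h import *
snap('side','side7');snap('top','top7')
a=cv2.imread('pics/side7.png')[140:215,240:340]; b=cv2.imread('pics/top7.png')[165:255,315:415]
cv2.imwrite('pics/p7.png',np.hstack([cv2.resize(a,(400,300),interpolation=cv2.INTER_CUBIC),cv2.resize(b,(400,300),interpolation=cv2.INTER_CUBIC)]))
for n in('side','top'):
    W=world(n,np.load(f'pics/{n}7.npz')['d'])
    m=(np.hypot(W[...,0]-515,W[...,1]+190)<18)&(W[...,2]>118)&(W[...,2]<140)
    P=W[m]; print(n,m.sum(),np.median(P,0).round(1),np.percentile(P[:,2],[10,50,90]).round(1), cv2.minAreaRect(P[:,:2].astype(np.float32)) if m.sum()>5 else '')
E
python3 st.py
```

```text
side 57 [ 513.8 -187.6  127.1] [119.8 127.1 129.5] ((514.0198364257812, -189.71121215820312), (20.31757354736328, 19.276540756225586), 52.33201217651367)
top 88 [ 516.5 -189.   127.6] [124.8 127.6 130.1] ((517.3172607421875, -189.71551513671875), (18.661251068115234, 19.45449447631836), 55.375614166259766)
t 22.27 tcp [ 435.43 -375.41  216.96] jawyaw -35.03 F [ 0.9 -0.1 -0.9] T [-0.04  0.01  0.04] w 0.804 q [-0.71  0.29  1.76 -0.    1.09 -0.1 ]
tooly [ 2.e-04 -9.e-04 -1.e+00]
```

View pics/p7.png

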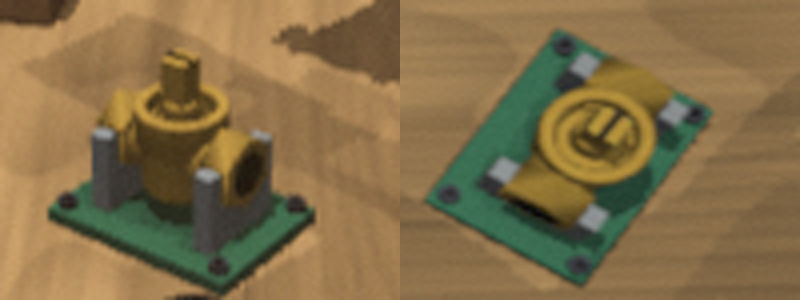

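```bash
python3 - <<'E'
from h import *
a=cv2.imread('pics/side7.png')[145:173,272:300]; b=cv2.imread('pics/top7.png')[188:216,350:378]
cv2.imwrite('pics/p8.png',np.hstack([cv2.resize(x,(390,390),interpolation=cv2.INTER_CUBIC) for x in(a,b)]))
E
```

```text
(no output)
```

View pics/p8.png

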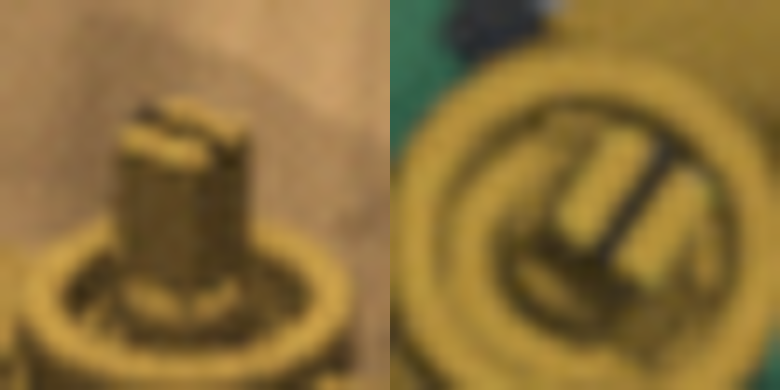

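View pics/top7.png

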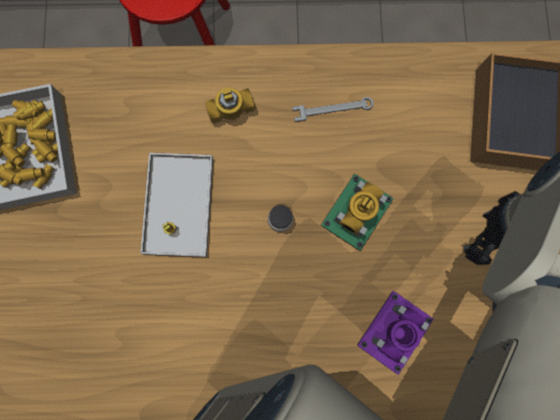

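The line on the head runs from about (600,255) to (665,150) in the zoomed top view, along the pipe. The plug stands upright and the other items haven't moved. Handing in.

```bash
python3 -c "
from bench import *
print(sign_off())"
```

```text
the job is handed in; nothing more can be done
None
```

The larger plug is fully home in the cock body in the green fixture, upright and open, and the job is handed in. It took about 22 s of the 53 s allowed.

- **Fitting:** I gripped the plug by the flats of its head, lifted it from the tray and lowered it into the seat. I steered out small side forces on the way down and pressed it home with about 12 N at the wrist.
- **Turning:** Holding it down with 8–12 N, I turned it until the jaws read 56.0° (square to the pipe is about 55.4°). I then turned it back to open, where the jaws read −34.9° against the pipe's −34.6°. It moved freely, with about 0.3–0.4 N m of friction. I then let go and moved the arm clear.

**Last checks**
- **Height:** The top of the head measured 127–128 mm, against 130 mm nominal for fully home. The gripper also ended about 1.8 mm lower than I predicted. Both say it is fully down, not standing proud; the cameras themselves read up to about 1 mm low.
- **Angle:** The head's outline puts the line at −34.6°, matching the pipe. Reading the line itself by eye in the zoomed picture gave about −32°, which is within the pixel error.
- **Cameras:** The two cameras disagreed by about 3 mm in x. I relied on positions relative to the gripper and on the contact forces instead.
- **Other items:** The small plug, grease jar, finished cock and spanner look unmoved in the last top picture.

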